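Lock the tube rack down with its lever bolt

ROBOT

A 7-joint arm with a two-finger parallel gripper is mounted at the origin on a cart in front of the work surface, level with it; the furniture and walls round the work are solid. World frame = base frame: x ahead of the robot, y to its left, z up, the work surface at z = 0. Lengths are in m, angles in rad, forces in N, time in s.
With the tool pointing down it reaches from about 0.425 to 1.025 m from the base axis. Payload 9.4 kg.
Tool frame: the origin (TCP) lies midway between the tips of the shut fingers; the grasp point (between the pads) lies 19 mm behind it; z points along the fingers, y is the direction in which the jaws open and shut (so a half turn about z gives the same grasp; the last joint's range is limited). The gripper opens to 93 mm and grips with 3 to 60 N. Pads are 15 mm wide; open, the fingers measure 128 mm over their backs; the gripper's body (75 mm by 188 mm) begins 65 mm behind the grasp point.
Start: joints at [1.249, 0.599, -0.003, 1.599, 0.002, 0.943, -0.08], TCP at [0.176, -0.703, 0.219] pointing down, gripper open.
Joint ranges: [-2.57, 2.57], [-0.35, 1.97], [-1.29, 1.29], [0.11, 2.56], [-1.05, 4.19], [0.11, 1.86], [-2.63, 2.63]. Speed limits (rad/s): [2.22, 2.22, 3.01, 3.01, 3.14, 3.14, 3.14].

INTERFACE

Orientations are given as a 3x3 rotation matrix whose columns are the frame's x, y, z axes.
In Python, from rig import bot gives the robot as it stands.
- The arm moves only by the shell command python3 -m jog 'ROWS' [FORCE]. ROWS is text: rows parted by semicolons, each of 7 numbers parted by spaces: the shift along the tool's x, y, z in units of 40 mm (1.0 is 40 mm), then the turn, a rotation vector about the tool's x, y, z in units of 5 degrees (1.0 is 5 degrees), then the finger opening in mm, from 0 to 93. In form: x y z ax ay az fingers; .... A call has 1 to 10 rows; each row is the pose to reach, as a shift and turn from the pose measured when the call began, along the tool's axes at that moment; what a row does not reach only later rows make up. A row lasts 1/12 s, in which the tool goes at most 41.7 mm and 7.16 degrees, less where a joint would pass 70% of its speed; a pose out of reach is approached as far as the arm can. A call with a gripper value outside its range is refused whole. The fingers move at their own pace and stop on an object; FORCE is the grip in N (left out, the last holds). Time passes only in rows, so rows that repeat a pose let the fingers close. It gives the time, the measured TCP pose, the force and the opening at its end, in the units of the state.
- bot.sense(): the state, without advancing time (a new reading comes with each control period).
- bot.snapshot(name): name is "side" or "top" or "wrist"; returns a dict with "img" (480x640x3 uint8, red, green, blue), "range_z" (480x640 float32, m along the optical axis (not along the pixel's ray), 0 where there is no reading), "mtx" (3x3 intrinsics, pixels), "R" (3x3) and "t" (3): a world point X has camera coordinates R X + t. Camera axes: x right, y down, z forward; pixel columns grow to the right and rows downward; lengths in m; the calibration is good to about 2 mm. A picture is of the moment at which its call begins.
- bot.finish_job(): hands the job in, once; it reports no verdict.
The state is a dict: "clock": time; "qpos": joint angles; "qvel": joint speeds; "joint_efforts": joint torques, N m; "position": TCP position; "eef_rot": TCP orientation; "contact_force": force on the tool from outside, world axes, zero at the start; "torque": the same for the moment, N m; "gripper_width": finger opening in m.
Only numpy, scipy, OpenCV 4.12 (cv2) and the standard library are available. Lean on these libraries where they do the work, as an engineer would, in place of code of your own. Each camera call takes 0.05 s, during which the arm holds its last target. There are 200 camera calls.

TASK

The tube rack on its clamping plate is not locked down yet. Turn the upright lever of the clamp bolt beside that rack clockwise, seen from above, until the bolt is snug, then fold its lever down flat so that it lies closed alongside the rack. Leave the identical clamp on the empty plate alone.

Things in the scene. Friction and masses are not known exactly. Their poses are not given: they have to be found in the camera images.
- bolt_pivot (a point): Lever pivot of the clamp bolt on the 136 mm square aluminium plate with the tube rack (46 x 112 x 32 mm, capped tubes, fixed in its bay, below 55 mm above the table). On the vertical bolt axis, 66 mm above the table; turns with the bolt. z up, y along the pivot pin, x (level) is where the lever folds to. Fork 19 mm across, ends 7 mm above this point; clamp bar's top 15 mm below it.
- bolt (a joint): Turn of that bolt about the vertical, rad: 0 = snug (firm stop); negative = still to be turned clockwise, seen from above, by that much (starts -1.15 to -0.7). Friction 0.08 N m, stays where left. At 0 the lever folds parallel to the rack's long side, to the left as seen from the clamp's side of the plate looking at the rack.
- bolt_lever (a joint): Fold of that lever about its pivot pin, rad: 0 = upright (stop; starts 0 to 0.15), 1.57 = folded flat, closed (stop). Plain steel bar 10 mm thick along the pin, 18 mm wide in the fold plane, reaching 67 mm from the pivot: its end is 133 mm above the table when upright. Friction 0.06 N m, stays where left.
- spare_tip (a point): End of the upright lever of the other, identical clamp on the identical plate without a rack, 67 mm from its pivot; to be left alone. Which plate is left and which right varies.

How it is judged:
On the way:
1. the bolt beside the rack is turned clockwise to within 8 degrees of snug while its lever still stands (folded less than 35 degrees) (value of joint bolt above -0.14 rad and value of joint bolt_lever below 0.6 rad), for 0.2 s.
At the end, for the whole second after the job is handed in: The bolt beside the rack is within 10 degrees of snug and its lever is folded to within 10 degrees of flat (value of joint bolt above -0.17 rad and value of joint bolt_lever above 1.39 rad); the robot touches nothing.
It fails at once if the lever of the clamp on the empty plate is moved by more than 15 mm (distance of spare_tip from where it was at the start of the episode above 0.015 m).
It also fails if it takes over 43 s, if anything falls off the work surface, if the arm or the gripper's body presses on something with over 40 N, if the wrist force passes 120 N, or if a joint passes its speed limit or range.

## Working session

There is one attempt and no reset: what is moved stays moved. The work goes in short steps, Python scripts to look and compute and a shell command to move; the robot and the scene stay as the last step left them, time stands still between calls to the robot, and variables do not carry over. Pictures are saved under pics/ and viewed, about 8 in all and at most 12, crops included, and the job is handed in when it is done.

```bash
mkdir -p pics; python3 - <<'E'
from rig import bot
import cv2,numpy as np
s=bot.sense();print(s['clock'],s['position'],np.round(s['eef_rot'],3).tolist(),s['gripper_width'])
for n in("top","side"):
    d=bot.snapshot(n);cv2.imwrite(f'pics/{n}0.png',d['img'][:,:,::-1]);np.savez(f'{n}0.npz',**d)
    print(n,np.round(d['mtx'],1).tolist(),np.round(-d['R'].T@d['t'],3),np.round(d['R'],2).tolist())
E
```

```text
0.0 [ 0.17557632 -0.7029331   0.21777965] [[0.97, 0.242, -0.001], [0.242, -0.97, 0.001], [-0.0, -0.001, -1.0]] 0.09306907540409898
top [[441.1, 0.0, 313.1], [0.0, 441.1, 244.4], [0.0, 0.0, 1.0]] [ 0.365 -0.009  0.965] [[0.01, -1.0, -0.02], [-0.99, -0.01, -0.13], [0.13, 0.02, -0.99]]
side [[604.2, 0.0, 321.9], [0.0, 604.2, 233.2], [0.0, 0.0, 1.0]] [0.437 0.675 0.631] [[-1.0, -0.07, 0.02], [-0.06, 0.59, -0.81], [0.04, -0.8, -0.59]]
```

View pics/top0.png

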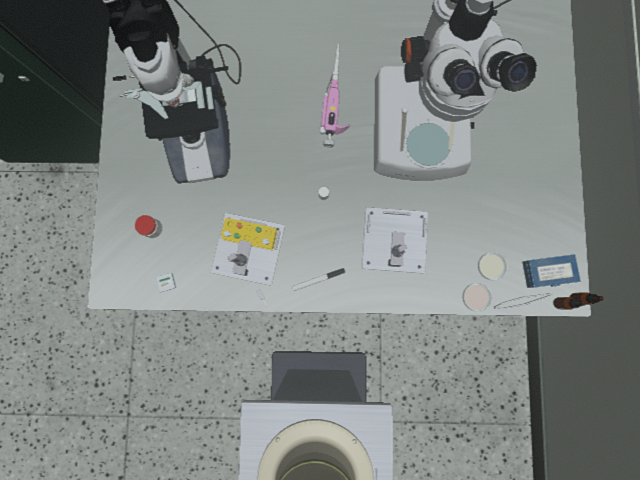

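View pics/side0.png

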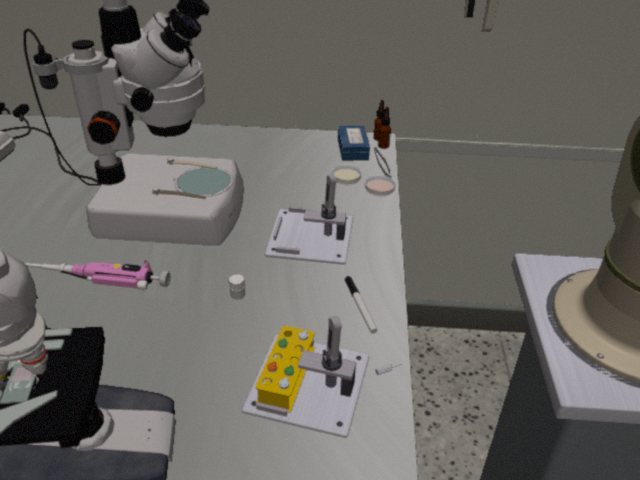

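The top view shows the yellow rack's plate on the left at about (248,248), with its bolt near (240,258) on the robot's side. The spare clamp is near (398,250). The side view shows the lever upright at about (334,335).

```bash
cat > h.py <<'E'
import numpy as np,cv2
def cloud(d):
    v,u=np.mgrid[:480,:640];z=d['range_z'].astype(float);K=d['mtx']
    P=np.stack([(u-K[0,2])/K[0,0]*z,(v-K[1,2])/K[1,1]*z,z],-1)
    return (P-d['t'])@d['R'], z>0
def analyse(d,cx=None):
    X,ok=cloud(d)
    hsv=cv2.cvtColor(d['img'],cv2.COLOR_RGB2HSV)
    y=ok&(hsv[...,0]>18)&(hsv[...,0]<35)&(hsv[...,1]>150)&(X[...,2]>.03)&(X[...,2]<.06)
    if cx is None: y&=(abs(X[...,0]-.42)<.2)
    p=X[y][:,:2].astype(np.float32)
    r=None
    if len(p)>20:
        r=cv2.minAreaRect(p);print('rack',len(p),r)
    return X,ok,y
E
python3 - <<'E'
from h import *
for n in("top","side"):
    d=dict(np.load(n+'0.npz'));X,ok,y=analyse(d)
    for nm,s in(("L",1),("R",-1)):
        b=ok&(X[...,0]>.3)&(X[...,0]<.56)&(X[...,1]*s>.0)&(X[...,1]*s<.3)
        for lo,hi in((.045,.056),(.06,.075),(.075,.095),(.095,.115),(.115,.125),(.125,.14)):
            m=b&~y&(X[...,2]>lo)&(X[...,2]<hi)
            if m.sum()>2:print(n,nm,lo,m.sum(),np.round(X[m].mean(0),4),np.round(X[m].min(0),3),np.round(X[m].max(0),3))
E
```

```text
rack 664 ((0.5050398707389832, 0.14785949885845184), (0.11100777983665466, 0.04433252662420273), 78.78728485107422)
top L 0.045 470 [0.4705 0.1556 0.0499] [0.417 0.095 0.045] [0.528 0.199 0.056]
top L 0.06 34 [0.4441 0.156  0.0701] [0.437 0.149 0.062] [0.458 0.163 0.075]
top L 0.075 19 [0.4453 0.1559 0.0852] [0.439 0.151 0.075] [0.453 0.164 0.094]
top L 0.095 22 [0.4442 0.1568 0.1056] [0.439 0.152 0.095] [0.452 0.164 0.115]
top L 0.115 12 [0.4439 0.1581 0.1202] [0.438 0.154 0.115] [0.452 0.166 0.125]
top L 0.125 50 [0.4452 0.1619 0.1306] [0.438 0.154 0.126] [0.453 0.171 0.134]
top R 0.045 309 [ 0.4766 -0.1653  0.0506] [ 0.44  -0.18   0.046] [ 0.51  -0.152  0.056]
top R 0.06 41 [ 0.4691 -0.1649  0.0708] [ 0.458 -0.178  0.06 ] [ 0.481 -0.155  0.075]
top R 0.075 9 [ 0.4649 -0.1573  0.0849] [ 0.461 -0.16   0.075] [ 0.468 -0.156  0.093]
top R 0.095 4 [ 0.4643 -0.1556  0.1069] [ 0.461 -0.157  0.105] [ 0.469 -0.155  0.11 ]
top R 0.115 8 [ 0.4637 -0.1578  0.1208] [ 0.459 -0.168  0.117] [ 0.475 -0.153  0.125]
top R 0.125 45 [ 0.4665 -0.161   0.1311] [ 0.46  -0.171  0.126] [ 0.474 -0.153  0.13
[... 426 characters left out ...]
0.173 0.115]
side L 0.115 80 [0.4455 0.1687 0.1203] [0.438 0.16  0.115] [0.453 0.174 0.125]
side L 0.125 107 [0.4449 0.1668 0.1297] [0.438 0.157 0.125] [0.453 0.174 0.134]
side R 0.045 386 [ 0.4759 -0.1601  0.05  ] [ 0.441 -0.18   0.045] [ 0.511 -0.148  0.056]
side R 0.06 109 [ 0.4702 -0.1591  0.0679] [ 0.458 -0.168  0.06 ] [ 0.482 -0.152  0.075]
side R 0.075 89 [ 0.4691 -0.1582  0.085 ] [ 0.462 -0.167  0.075] [ 0.477 -0.151  0.095]
side R 0.095 94 [ 0.4681 -0.1566  0.105 ] [ 0.461 -0.166  0.095] [ 0.476 -0.152  0.115]
side R 0.115 51 [ 0.4674 -0.1561  0.1199] [ 0.46  -0.167  0.115] [ 0.475 -0.149  0.125]
side R 0.125 55 [ 0.4672 -0.1576  0.1292] [ 0.46  -0.168  0.125] [ 0.475 -0.151  0.134]
```

```bash
cat >> h.py <<'E'
def rel(target,yaw=None):
    """units for jog to world target; yaw = desired tool-y azimuth deg (mod 180), tool down"""
    from rig import bot
    s=bot.sense();R=np.array(s['eef_rot']);d=R.T@(np.array(target)-s['position'])/.04
    out=[*np.round(d,3)]
    if yaw is not None:
        cur=np.degrees(np.arctan2(R[1,1],R[0,1]));dy=(yaw-cur+90)%180-90;out+=['az',round(-dy/5,2)]
    print(round(s['clock'],2),'rel',out,'pos',np.round(s['position'],4),'z',np.round(R[:,2],3),'yaw',np.degrees(np.arctan2(R[1,1],R[0,1])).round(1),'F',np.round(s['contact_force'],1),'M',np.round(s['torque'],2),'w',round(s['gripper_width'],4))
E
python3 -m jog '8.7 -5.6 -2 0 0 -9 93; 8.7 -5.6 -2 0 0 -9 93; 8.7 -5.6 -2 0 0 -9 93; 8.7 -5.6 -2 0 0 -9 93; 8.7 -5.6 -2 0 0 -9 93; 8.7 -5.6 -2 0 0 -9 93; 8.7 -5.6 -2 0 0 -9 93; 8.7 -5.6 -2 0 0 -9 93; 8.7 -5.6 -2 0 0 -9 93; 8.7 -5.6 -2 0 0 -9 93'
python3 -c "
from h import *;rel([.45,-.05,.30],10)"
```

```text
clock: 0.93
position: [0.4564, -0.4032, 0.2974]
eef_rot: [[0.515, 0.857, -0.001], [0.857, -0.515, 0.002], [0.001, -0.002, -1.0]]
contact_force: [-0.2, -0.1, 0.3]
gripper_width: 0.0931
0.93 rel [np.float64(7.488), np.float64(-4.684), np.float64(-0.051), 'az', np.float64(-8.2)] pos [ 0.4564 -0.4032  0.2974] z [-0.001  0.002 -1.   ] yaw -31.0 F [-0.2 -0.1  0.3] M [-0.07 -0.11 -0.07] w 0.0931
```

```bash
python3 -m jog '7.5 -4.7 0 0 0 -8.2 93; 7.5 -4.7 0 0 0 -8.2 93; 7.5 -4.7 0 0 0 -8.2 93; 7.5 -4.7 0 0 0 -8.2 93; 7.5 -4.7 0 0 0 -8.2 93; 7.5 -4.7 0 0 0 -8.2 93; 7.5 -4.7 0 0 0 -8.2 93; 7.5 -4.7 0 0 0 -8.2 93; 7.5 -4.7 0 0 0 -8.2 93; 7.5 -4.7 0 0 0 -8.2 93'
python3 -c "
from h import *;rel([.446,.16,.28],35)"
```

```text
clock: 1.77
position: [0.4494, -0.0443, 0.2983]
eef_rot: [[-0.181, 0.984, -0.0], [0.984, 0.181, 0.003], [0.003, 0.0, -1.0]]
contact_force: [0.3, -0.2, -0.5]
gripper_width: 0.0928
1.77 rel [np.float64(5.037), np.float64(0.839), np.float64(0.471), 'az', np.float64(-4.92)] pos [ 0.4494 -0.0443  0.2983] z [-0.     0.003 -1.   ] yaw 10.4 F [ 0.3 -0.2 -0.5] M [-0.06 -0.07  0.01] w 0.0928
```

```bash
python3 -m jog '5 0.8 0.4 0 0 -4.9 93; 5 0.8 0.4 0 0 -4.9 93; 5 0.8 0.4 0 0 -4.9 93; 5 0.8 0.4 0 0 -4.9 93; 5 0.8 0.4 0 0 -4.9 93; 5 0.8 0.4 0 0 -4.9 93; 5 0.8 0.4 0 0 -4.9 93; 5 0.8 0.4 0 0 -4.9 93'
python3 - <<'E'
from h import *
from rig import bot
rel([.446,.16,.28],35)
d=bot.snapshot("wrist");np.savez('w1.npz',**d);cv2.imwrite('pics/w1.png',d['img'][:,:,::-1])
print(np.round(-d['R'].T@d['t'],3),np.round(d['R'],2).tolist())
X,ok,y=analyse(d,1)
for lo,hi in((.045,.056),(.06,.075),(.075,.095),(.095,.115),(.115,.128),(.128,.138)):
    m=ok&~y&(X[...,2]>lo)&(X[...,2]<hi)&(abs(X[...,0]-.446)<.06)&(abs(X[...,1]-.16)<.06)
    if m.sum()>5:print(lo,m.sum(),np.round(X[m].mean(0),4),cv2.minAreaRect(X[m][:,:2].astype(np.float32)))
E
```

```text
clock: 2.43
position: [0.4447, 0.1572, 0.2824]
eef_rot: [[-0.572, 0.82, -0.001], [0.82, 0.572, 0.002], [0.002, 0.0, -1.0]]
contact_force: [-1.3, -0.7, -0.0]
gripper_width: 0.0929
2.43 rel [np.float64(0.038), np.float64(0.065), np.float64(0.061), 'az', np.float64(-0.02)] pos [0.4447 0.1572 0.2824] z [-0.001  0.002 -1.   ] yaw 34.9 F [-1.3 -0.7 -0. ] M [ 0.01 -0.12  0.02] w 0.0929
[0.405 0.218 0.449] [[0.82, 0.57, -0.0], [0.55, -0.79, 0.26], [0.15, -0.22, -0.96]]
0.045 1192 [0.4647 0.1597 0.0508] ((0.46101751923561096, 0.1572325974702835), (0.0977955088019371, 0.08329259604215622), 80.82823944091797)
0.06 119 [0.4469 0.1619 0.0713] ((0.4488453269004822, 0.16191087663173676), (0.020839927718043327, 0.017360631376504898), 31.59771728515625)
0.075 22 [0.4442 0.1683 0.0863] ((0.44406870007514954, 0.16517192125320435), (0.014198589138686657, 0.006788811180740595), 70.4395980834961)
0.095 27 [0.4431 0.1675 0.1048] ((0.44299590587615967, 0.16530729830265045), (0.014651069417595863, 0.00569680193439126), 81.39955139160156)
0.115 37 [0.4441 0.1686 0.1229] ((0.44740355014801025, 0.16396406292915344), (0.010556419380009174, 0.01796380989253521), 27.51611328125)
0.128 183 [0.4469 0.1649 0.1317] ((0.44743582606315613, 0.16435392200946808), (0.010057405568659306, 0.015265228226780891), 34.85242462158203)
```

View pics/w1.png

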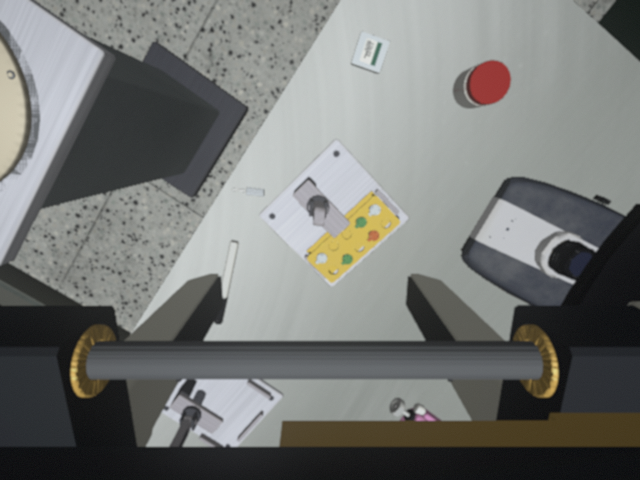

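The wrist view shows the lever top at about (320,207), over the bar at (318,205). The 10 mm axis lies at 35°, so the fold direction is about 125° and the bolt needs about 46° clockwise. The fork is at about (0.449,0.162).

```bash
python3 -c "
from h import *;rel([.4485,.1630,.096],35)"
python3 -m jog '0.07 0.15 1.5 0 0 0 60; 0.07 0.15 3 0 0 0 45; 0.07 0.15 4.1 0 0 0 45; 0.07 0.15 4.66 0 0 0 45; 0.07 0.15 4.66 0 0 0 45; 0.07 0.15 4.66 0 0 0 45'
python3 -c "
from h import *;rel([.4485,.1625,.096],35)"
```

```text
2.48 rel [np.float64(0.073), np.float64(0.165), np.float64(4.664), 'az', np.float64(-0.04)] pos [0.4449 0.1566 0.2825] z [-0.001  0.001 -1.   ] yaw 34.8 F [ 0.  -0.  -0.2] M [-0.04 -0.18 -0.  ] w 0.0932
clock: 2.98
position: [0.4465, 0.1597, 0.0926]
eef_rot: [[-0.569, 0.822, -0.007], [0.822, 0.569, -0.002], [0.003, -0.007, -1.0]]
contact_force: [-0.3, 0.3, 0.4]
gripper_width: 0.0573
2.98 rel [np.float64(0.03), np.float64(0.081), np.float64(-0.086), 'az', np.float64(-0.07)] pos [0.4465 0.1597 0.0926] z [-0.007 -0.002 -1.   ] yaw 34.7 F [-0.3  0.3  0.4] M [-0.08 -0.1   0.  ] w 0.0573
```

```bash
python3 -m jog '0.03 0.08 -0.08 0 0 0 30; 0.03 0.08 -0.08 0 0 0 5; 0.03 0.08 -0.08 0 0 0 5; 0.03 0.08 -0.08 0 0 0 5; 0.03 0.08 -0.08 0 0 0 5; 0.03 0.08 -0.08 0 0 0 5; 0.03 0.08 -0.08 0 0 0 5; 0.03 0.08 -0.08 0 0 0 5; 0.03 0.08 -0.08 0 0 0 5; 0.03 0.08 -0.08 0 0 0 5' 25
python3 -c "
from h import *;rel([.4488,.1619,.096],-11.2)"
```

```text
clock: 3.82
position: [0.4474, 0.1611, 0.0962]
eef_rot: [[-0.568, 0.823, -0.008], [0.823, 0.568, -0.004], [0.001, -0.009, -1.0]]
contact_force: [-3.2, -4.3, 10.3]
gripper_width: 0.0102
3.82 rel [np.float64(-0.004), np.float64(0.04), np.float64(0.004), 'az', np.float64(9.17)] pos [0.4474 0.1611 0.0962] z [-0.008 -0.004 -1.   ] yaw 34.6 F [-3.2 -4.3 10.3] M [-0.89  0.84 -0.09] w 0.0102
```

```bash
python3 -m jog '0 0 0 0 0 1.3 5; 0 0 0 0 0 2.6 5; 0 0 0 0 0 3.9 5; 0 0 0 0 0 5.2 5; 0 0 0 0 0 6.5 5; 0 0 0 0 0 7.6 5; 0 0 0 0 0 8.4 5; 0 0 0 0 0 8.8 5; 0 0 0 0 0 8.8 5'
python3 -c "
from h import *;rel([.4488,.1619,.096],-11.2)"
```

```text
clock: 4.57
position: [0.4474, 0.1611, 0.0963]
eef_rot: [[0.163, 0.987, -0.008], [0.987, -0.163, -0.005], [-0.006, -0.007, -1.0]]
contact_force: [0.0, -1.1, 0.2]
gripper_width: 0.01
4.57 rel [np.float64(0.024), np.float64(0.032), np.float64(0.007), 'az', np.float64(0.36)] pos [0.4474 0.1611 0.0963] z [-0.008 -0.005 -1.   ] yaw -9.4 F [ 0.  -1.1  0.2] M [-0.13 -0.15  0.  ] w 0.01
```

```bash
for i in 1; do python3 -m jog '0 0 0 0 0 0.4 5; 0 0 0 0 0 0.8 5; 0 0 0 0 0 1 5; 0 0 0 0 0 1 5'; done
python3 -c "
from h import *;rel([.4488,.1619,.096],-11.2)"
```

```text
clock: 4.9
position: [0.4474, 0.1611, 0.0963]
eef_rot: [[0.249, 0.969, -0.008], [0.969, -0.249, -0.005], [-0.007, -0.006, -1.0]]
contact_force: [-0.4, -0.6, -1.5]
gripper_width: 0.0098
4.9 rel [np.float64(0.028), np.float64(0.03), np.float64(0.008), 'az', np.float64(-0.64)] pos [0.4474 0.1611 0.0963] z [-0.008 -0.005 -1.   ] yaw -14.4 F [-0.4 -0.6 -1.5] M [-0.3  -0.29  0.51] w 0.0098
```

```bash
python3 -m jog '0 0 0 0 0 0 40; 0 0 0 0 0 0 40; 0 0 0 0 0 0 40; 0 0 0 0 0 0 40; 0 0 0 0 0 -0.6 40;0 0 -0.8 0 0 -0.6 40; 0 0 -1.6 0 0 -0.6 40; 0 0 -2.2 0 0 -0.6 20; 0 0 -2.2 0 0 -0.6 0; 0 0 -2.2 0 0 -0.6 0'
python3 - <<'E'
from h import *
from rig import bot
rel([.4488-.194*.03,.1619-.981*.03,.105],-11.2)
for n in("top","wrist"):
    d=bot.snapshot(n);X,ok,y=analyse(d,1)
    for lo,hi in((.06,.075),(.115,.128),(.127,.138)):
        m=ok&~y&(X[...,2]>lo)&(X[...,2]<hi)&(abs(X[...,0]-.446)<.03)&(abs(X[...,1]-.16)<.03)
        if m.sum()>5:print(n,lo,m.sum(),np.round(X[m].mean(0),4),cv2.minAreaRect(X[m][:,:2].astype(np.float32)))
cv2.imwrite('pics/w2.png',d['img'][:,:,::-1])
E
```

```text
clock: 5.73
position: [0.4488, 0.1616, 0.1854]
eef_rot: [[0.198, 0.98, -0.005], [0.98, -0.199, -0.004], [-0.005, -0.004, -1.0]]
contact_force: [0.5, 0.5, -0.2]
gripper_width: 0.0242
5.73 rel [np.float64(-0.734), np.float64(0.01), np.float64(2.014), 'az', np.float64(-0.05)] pos [0.4488 0.1616 0.1854] z [-0.005 -0.004 -1.   ] yaw -11.5 F [ 0.5  0.5 -0.2] M [-0.06 -0.08  0.07] w 0.0242
rack 478 ((0.5036182999610901, 0.14059892296791077), (0.09593846648931503, 0.04442073032259941), 78.99454498291016)
top 0.06 35 [0.4463 0.1565 0.0699] ((0.44702160358428955, 0.15779714286327362), (0.014034627936780453, 0.020613322034478188), 87.33956146240234)
top 0.115 12 [0.4461 0.1555 0.1215] ((0.44681835174560547, 0.15552304685115814), (0.008691266179084778, 0.0038733393885195255), 2.278046131134033)
top 0.127 17 [0.4483 0.1582 0.1298] ((0.449510782957077, 0.1581302434206009), (0.010961654596030712, 0.006093503441661596), 36.565975189208984)
wrist 0.06 229 [0.4498 0.1628 0.0713] ((0.44923481345176697, 0.16139422357082367), (0.017390355467796326, 0.020594032481312752), 78.03595733642578)
wrist 0.115 73 [0.4514 0.173  0.1229] ((0.451215535402298, 0.17282377183437347), (0.0021284676622599363, 0.009864958003163338), 77.05287170410156)
wrist 0.127 374 [0.4499 0.1662 0.1316] ((0.44970929622650146, 0.16540683805942535), (0.016097253188490868, 0.009782799519598484), 78.71566772460938)
```

View pics/w2.png

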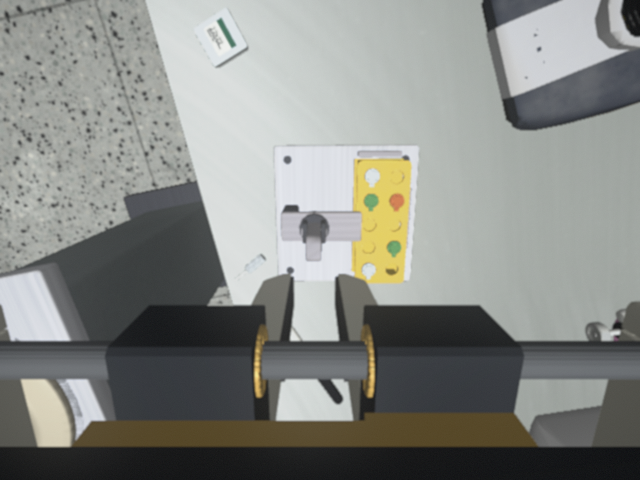

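The wrist view shows the lever at about (314,235). Its long side measures 78.7° against the rack's 78.9°, so the bolt is snug and the lever is still upright. Next I go behind it (−F) with shut fingers.

```bash
python3 -m jog '-0.4 0 0 0 0 0 0; -0.8 0 0 0 0 0 0; -0.8 0 0 0 0 0 0; -0.8 0 0.7 0 0 0 0; -0.8 0 1.4 0 0 0 0; -0.8 0 2 0 0 0 0; -0.8 0 2 0 0 0 0'
python3 -c "
from h import *;rel([.4488+.194*.03,.1619+.981*.03,.105],-11.2)"
```

```text
clock: 6.42
position: [0.4386, 0.1294, 0.1001]
eef_rot: [[0.197, 0.98, -0.015], [0.98, -0.197, -0.007], [-0.01, -0.013, -1.0]]
contact_force: [-0.8, 0.1, 0.1]
gripper_width: 0.0007
6.42 rel [np.float64(1.596), np.float64(0.085), np.float64(-0.139), 'az', np.float64(-0.03)] pos [0.4386 0.1294 0.1001] z [-0.015 -0.007 -1.   ] yaw -11.4 F [-0.8  0.1  0.1] M [-0.03 -0.1   0.05] w 0.0007
```

```bash
python3 -m jog '0.25 0.09 -0.1 0 0 0 0; 0.5 0.09 -0.1 0 0 0 0; 0.75 0.09 -0.1 0 0 0 0; 1 0.09 -0.1 0 0 0 0; 1.25 0.09 -0.1 0 0 0 0; 1.5 0.09 -0.1 0 0 0 0; 1.75 0.09 -0.1 0 0 0 0; 1.9 0.09 -0.1 0 0 0 0; 1.9 0.09 -0.1 0 0 0 0'
python3 - <<'E'
from h import *
from rig import bot
rel([.4488+.194*.05,.1619+.981*.05,.08],-11.2)
d=bot.snapshot("side");cv2.imwrite('pics/s2.png',cv2.resize(d['img'][270:430,240:440,::-1],None,fx=3,fy=3))
E
```

```text
clock: 7.17
position: [0.4578, 0.2055, 0.1036]
eef_rot: [[0.195, 0.981, -0.013], [0.981, -0.195, -0.005], [-0.008, -0.012, -1.0]]
contact_force: [0.5, 1.4, 2.3]
gripper_width: 0.0002
7.17 rel [np.float64(0.14), np.float64(-0.002), np.float64(0.589), 'az', np.float64(-0.01)] pos [0.4578 0.2055 0.1036] z [-0.013 -0.005 -1.   ] yaw -11.3 F [0.5 1.4 2.3] M [ 0.37 -0.18 -0.01] w 0.0002
```

View pics/s2.png

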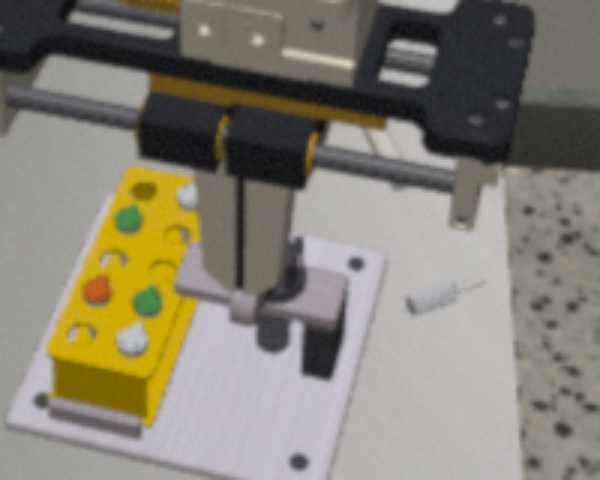

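The side crop shows the lever partly folded, its end at about (245,305) just ahead of the fingertips. Now I press it down.

```bash
python3 -m jog '0.1 0 0.15 0 0 0 0; 0.1 0 0.3 0 0 0 0; 0.1 0 0.45 0 0 0 0; 0.1 0 0.6 0 0 0 0; 0.1 0 0.68 0 0 0 0; 0.1 0 0.74 0 0 0 0; 0.1 0 0.74 0 0 0 0'
python3 -c "
from h import *;rel([.4488+.194*.05,.1619+.981*.05,.072],-11.2)"
```

```text
clock: 7.8
position: [0.4578, 0.2082, 0.074]
eef_rot: [[0.196, 0.981, -0.014], [0.981, -0.196, -0.006], [-0.009, -0.012, -1.0]]
contact_force: [-2.8, -1.4, 15.4]
gripper_width: 0.0006
7.8 rel [np.float64(0.072), np.float64(0.004), np.float64(0.048), 'az', np.float64(-0.02)] pos [0.4578 0.2082 0.074 ] z [-0.014 -0.006 -1.   ] yaw -11.3 F [-2.8 -1.4 15.4] M [-0.28  0.58 -0.02] w 0.0006
```

At the stop: 15 N at z = 74 mm. I'll retreat straight up and check.

```bash
python3 -m jog '0 0 -1 0 0 0 0; 0 0 -2 0 0 0 0; 0 0 -3 0 0 0 0; 0 0 -4 0 0 0 0; 0 0 -5 0 0 0 0; 0 0 -5 0 0 0 0'
python3 - <<'E'
from h import *
from rig import bot
rel([.45,.16,.3],-11.2)
for n in("side","wrist"):
    d=bot.snapshot(n);X,ok,y=analyse(d,1)
    m=ok&~y&(X[...,2]>.060)&(X[...,2]<.14)&(X[...,0]>.42)&(X[...,0]<.475)&(X[...,1]>.13)&(X[...,1]<.25)
    print(n,m.sum(),cv2.minAreaRect(X[m][:,:2].astype(np.float32)))
    for a in np.arange(.14,.24,.01):
        k=m&(X[...,1]>a)&(X[...,1]<a+.01)&(X[...,2]>.068)
        if k.sum()>3:print(round(a,2),k.sum(),np.round(X[k].mean(0),4))
    cv2.imwrite(f'pics/{n}3.png',d['img'][:,:,::-1])
E
```

```text
clock: 8.3
position: [0.4629, 0.2107, 0.2805]
eef_rot: [[0.197, 0.98, -0.005], [0.98, -0.197, -0.002], [-0.003, -0.005, -1.0]]
contact_force: [0.4, 0.4, 0.1]
gripper_width: 0.0005
8.3 rel [np.float64(-1.307), np.float64(-0.069), np.float64(-0.484), 'az', np.float64(-0.03)] pos [0.4629 0.2107 0.2805] z [-0.005 -0.002 -1.   ] yaw -11.4 F [0.4 0.4 0.1] M [ 0.01 -0.15 -0.02] w 0.0005
rack 1804 ((0.5712231397628784, 0.2180444598197937), (0.3042007088661194, 0.09439188241958618), 46.460994720458984)
side 626 ((0.45342954993247986, 0.19007305800914764), (0.07614852488040924, 0.0211485642939806), 77.25811004638672)
0.15 44 [0.447  0.1569 0.0713]
0.16 95 [0.4471 0.1645 0.0716]
0.17 62 [0.4482 0.1745 0.0732]
0.18 59 [0.4509 0.185  0.0733]
0.19 63 [0.4527 0.1949 0.0732]
0.2 65 [0.4541 0.2049 0.0733]
0.21 65 [0.4566 0.215  0.0736]
0.22 65 [0.4583 0.2235 0.0715]
wrist 785 ((0.4521320164203644, 0.190148264169693), (0.07422512024641037, 0.021240055561065674), 84.07735443115234)
0.15 84 [0.4493 0.1572 0.0727]
0.16 146 [0.4487 0.1648 0.0733]
0.17 85 [0.4515 0.1749 0.0748]
0.18 99 [0.4533 0.1848 0.0745]
0.19 93 [0.4551 0.1951 0.0746]
0.2 92 [0.4572 0.205  0.0749]
0.21 97 [0.4593 0.2151 0.075 ]
0.22 65 [0.4605 0.2232 0.0728]
```

View pics/wrist3.png

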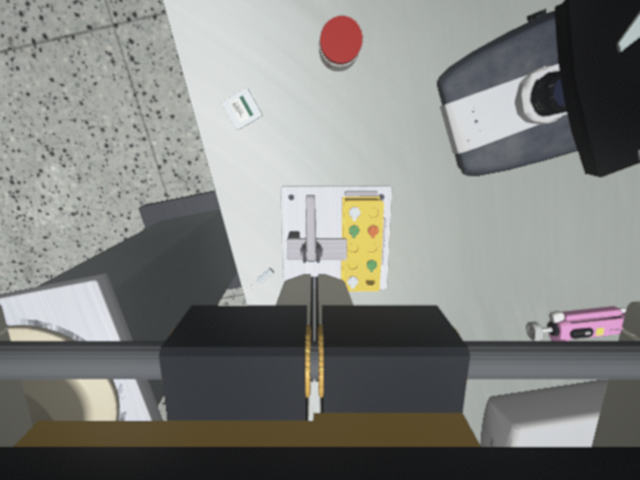

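The wrist view shows the lever flat from (311,250) to (311,196), parallel to the rack. Its top is level at 75 mm and it points along 79° (rack 78.9°). The gripper is clear, so I'm handing in.

```bash
python3 -c "
from rig import bot;print(bot.finish_job())"
```

```text
the job is handed in; nothing more can be done
None
```

The clamp beside the rack is closed: I turned its bolt clockwise until it was snug, then folded the lever flat alongside the rack. I handed the job in at about 8.4 s of the 43 s allowed, and no verdict was reported.

- **Turning:** I gripped the upright lever (10 mm measured between the fingers) and turned it about 46°. The torque then rose to 0.5 N m at the stop. With the lever still upright, its long side measured 78.7° against the rack's 78.9°.
- **Folding:** I pushed the lever over from behind with the fingers shut, then pressed it down to its stop at about 15 N.
- **Last checks:** Both cameras show the lever's top level, at 73 mm in the side view and 75 mm in the wrist view; 75 mm is expected when flat. It points along about 79°, parallel to the rack. The gripper was about 0.2 m above it, with no contact force.
- **Spare clamp:** I passed over it high up and never approached it, but did not re-measure it at the end.
- **Disagreements:** The outline boxes fitted to the fork and lever together read 77° and 84°, because the fork skews them. The side and wrist cameras differ by about 2 mm, which is the calibration error. No check failed.

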